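Stand the tipped blue jar back in its lane

TASK

The blue glass jar has tipped over on the bench. Stand it upright on the open bench and let go of it; then take it again by its lid and set it gently, upright, on the free cork pad with the blue dot in the aluminium tray, and let go. Do not knock over or shift the other jars, the drill, the bracket or the wrench.

Things in the scene. Friction and masses are not known exactly. Their poses are not given: they have to be found in the camera images.
- blue_jar_center (a point): Blue glass jar, 0.25 to 0.5 kg, starts lying on one of its flat sides on the bench in front of the tray, lid to the robot's left. Square body 52 x 52 mm and 100 mm tall (corners rounded 4 mm), then a neck 34 mm across and 12 mm tall, then a round aluminium lid 42 mm across and 28 mm tall; 140 mm in all. The point is on the jar's axis 70 mm above its underside (half-way up); its z axis points from underside to lid, x and y are square to the flat sides. The lid is fixed on.
- place_mark (a point): Blue dot, 36 mm across, flat on the one free cork pad of the tray: the blue jar's place. The point is the dot's centre, on the pad's top face, 9 mm above the bench; x points across the tray (away from the robot), y along it. Pads are 70 x 70 mm.
- tray: Fixed aluminium tray (the lane), 390 mm long (its y axis) and 100 mm across (its x axis), origin at the centre of its underside on the bench. Floor 6 mm thick, a rim 16 mm high (above the bench) and 3 mm thick all round. Four cork pads 3 mm thick, at 90 mm spacing along it, tops 9 mm above the bench; three carry jars.
- amber_jar_center (a point): Amber jar standing on a pad of the tray, same size as the blue jar; point on its axis 70 mm above its underside.
- green_jar_center (a point): Green jar standing on a pad of the tray, same size as the blue jar; point on its axis 70 mm above its underside.
- white_jar_center (a point): White jar standing on a pad of the tray, same size as the blue jar; point on its axis 70 mm above its underside.
- drill: Cordless drill standing on its battery, right side of the bench, 80 x 190 mm and 205 mm tall; origin at the centre of the battery's underside.
- bracket: Aluminium angle bracket, 40 x 100 mm flat leg and a 100 mm upright leg, left side of the bench; origin under the centre of the flat leg.
- wrench: Chrome adjustable wrench lying flat, about 205 mm long, 14 mm thick, left side of the bench; x along it towards the jaws.
Things that resemble listed ones, but are neither listed nor needed, are in the scene too. Of the things that look like the part that bears amber_jar_center, the smallest one is meant.

How it is judged:
On the way, in this order (a step that is already met when the one before it is completed fails the run):
1. the blue jar stands upright on the open bench (not on the tray), let go and at rest (angle between blue_jar_center's own z axis and vertical below 0.08 rad and height (world z) of blue_jar_center between 0.066 and 0.0735 m and contact force between blue_jar and the arm below 0.1 N and contact force between blue_jar and the fingers below 0.1 N and linear speed of blue_jar below 0.03 m/s), for 0.2 s.
2. the blue jar is lifted again, this time held by its lid (the fingers' grasp point at lid height) (z of the grasp point in the frame of blue_jar_center above 0.036 m and height (world z) of blue_jar_center above 0.082 m and contact force between blue_jar and the fingers above 0.5 N), for 0.1 s.
At the end, for the whole second after the job is handed in: The blue jar stands upright (within 0.08 rad) on the cork pad with the blue dot, its axis within 18 mm of the dot's centre, let go and at rest; the other jars still stand upright (within 0.1 rad) within 20 mm of where they were, and the drill, bracket and wrench lie within 30 mm of where they were (horizontal distance between blue_jar_center and place_mark below 0.018 m and angle between blue_jar_center's own z axis and vertical below 0.08 rad and height (world z) of blue_jar_center between 0.075 and 0.084 m and linear speed of blue_jar below 0.02 m/s and contact force between blue_jar and the fingers below 0.1 N and distance of each of amber_jar_center, green_jar_center, white_jar_center from where it was at the start of the episode below 0.02 m and angle between each of amber_jar_center, green_jar_center, white_jar_center's own z axis and vertical below 0.1 rad and distance of each of drill, bracket, wrench from where it was at the start of the episode below 0.03 m); the robot touches nothing.
It fails at once if another jar is shifted more than 20 mm or tipped (distance of any of amber_jar_center, green_jar_center, white_jar_center from where it was at the start of the episode above 0.02 m).
It fails at once if the drill, bracket or wrench is shifted more than 30 mm (distance of any of drill, bracket, wrench from where it was at the start of the episode above 0.03 m).
It fails at once if the blue jar falls free of the fingers (faster than 0.5 m/s: dropped from over about 12 mm, or toppled) (contact force between blue_jar and the fingers below 0.1 N and linear speed of blue_jar above 0.5 m/s).
It fails at once if the blue jar is banged down on the tray with more than 80 N (contact force between blue_jar and tray above 80 N).
It also fails if it takes over 58 s, if anything falls off the work surface, if the arm or the gripper's body presses on something with over 40 N, if the wrist force passes 120 N, or if a joint passes its speed limit or range.

ROBOT

A 6-joint arm with a two-finger parallel gripper is mounted at the origin on the work surface. World frame = base frame: x ahead of the robot, y to its left, z up, the work surface at z = 0. Lengths are in m, angles in rad, forces in N, time in s.
With the tool pointing down it reaches from about 0.25 to 0.85 m from the base axis. Payload 12.5 kg.
Tool frame: the origin (TCP) lies on the centre line of the jaws, within the pads' length; the fingertips stand 25 mm ahead of it and the grasp point (between the pads) lies 6 mm ahead of it; z points along the fingers, y is the line along which they close (so a half turn about z gives the same grasp; the last joint's range is limited). The gripper opens to 93 mm and grips with 3 to 60 N. Pads are 15 mm wide; open, the fingers measure 128 mm over their backs; the gripper's body (75 mm by 188 mm) begins 65 mm behind the grasp point.
Start: joints at [-1.404, 0.351, 1.652, -0, 1.139, -0.085], TCP at [0.137, -0.533, 0.244] pointing down, gripper open.
Joint ranges: [-2.75, 2.75], [-0.79, 2.1], [0.01, 2.65], [-1.57, 4.71], [0.07, 3.14], [-2.87, 2.87]. Speed limits (rad/s): [2.22, 2.22, 2.79, 3.14, 3.14, 3.14].

INTERFACE

Orientations are given as a rotation vector (axis times angle).
In Python, from station import arm gives the robot as it stands.
- The arm moves only by the tool play_rows, never from a script. Its arguments are lists of equal length, an entry for each row: "offset": the shift along the world's x, y, z in m, a list of three; "rot": the turn, a rotation vector about the world's x, y, z in degrees, a list of three; "hand": the finger opening in m, from 0 to 0.093. A call has 1 to 8 rows; each row shifts and turns the commanded pose from where the row before left it; what a row does not reach is not made up. A row lasts 1/8 s, in which the tool goes at most 62.5 mm and 10.7 degrees, less where a joint would pass 70% of its speed; a pose out of reach is approached as far as the arm can. A call with a gripper value outside its range is refused whole. The fingers move at their own pace and stop on an object; the grip force is fixed at half the most. Time passes only in rows, so rows that do not move let the fingers close. It gives the time, the measured TCP pose, the force, the opening and the grip force at its end, in the units of the state.
- arm.get_state(): the state, without advancing time (a new reading comes with each control period).
- arm.get_image(name): name is "side" or "top" or "wrist"; returns the picture (420x560x3 uint8, red, green, blue); there is no depth.
- arm.get_calibration(name): a dict with "fx", "fy", "cx", "cy" (pixels), "extrinsics" (4x4, takes a point from world to camera coordinates); the wrist camera has in their place "T_tool_cam" (4x4, takes a point from camera to tool coordinates, whose origin is the TCP and whose axes are the flange's). Camera axes: x right, y down, z forward; pixel columns grow to the right and rows downward; lengths in m; the calibration is good to about 2 mm. The wrist camera is an equidistant fisheye: a pixel r from the principal point sees the ray r / f radians off the axis. A picture is of the moment at which its call begins: read the wrist's pose just before it. get_calibration takes no time and is no camera call.
- arm.finish_job(): hands the job in; it is judged then, once.
The state is a dict: "time_s": time; "joints": joint angles; "dq": joint speeds; "joint_efforts": joint torques, N m; "ee_pos": TCP position; "tcp_rot": TCP orientation; "force": force on the tool from outside, world axes, zero at the start; "torque": the same for the moment, N m; "width": opening from 0.0 (shut) to 1.0 (fully open); "grip_force": force on a finger pad.
Only numpy, scipy, OpenCV 4.12 (cv2) and the standard library are available. Lean on these libraries where they do the work, as an engineer would, in place of code of your own. Each camera call takes 0.05 s, during which the arm holds its last target. There are 200 camera calls.

## Working session

There is one attempt and no reset: what is moved stays moved. The work goes in short steps, Python scripts to look and compute and a tool call to move; the robot and the scene stay as the last step left them, time stands still between calls to the robot, and variables do not carry over. Pictures are saved under pics/ and viewed, at most 10 in all, crops included, and the job is handed in when it is done.

Besides the shell and the picture viewer there is one more tool, called after "Emit:" by a JSON object that holds its "method" and its "body", one argument or row to a line. play_rows: Moves the arm, as the interface text tells. Its arguments: {"type":"object","properties":{"offset":{"type":"array","items":{"type":"array","items":{"type":"number"}}},"rot":{"type":"array","items":{"type":"array","items":{"type":"number"}}},"hand":{"type":"array","items":{"type":"number"}}},"required":["offset","rot","hand"]}

```bash
ls; mkdir -p pics; python3 - <<'E'
from station import arm
import cv2,numpy as np
np.set_printoptions(precision=4,suppress=True)
for n in("side","top"):
    cv2.imwrite(f"pics/{n}0.png",arm.get_image(n)[:,:,::-1]); c=arm.get_calibration(n); print(n,c)
print(arm.get_calibration("wrist")); print(arm.get_state())
E
```

```text
pics
side {'fx': 385.43038395569505, 'fy': 385.43038395569505, 'cx': 285.28776546002484, 'cy': 213.47896660058018, 'extrinsics': array([[-0.8477, -0.5304,  0.0096,  0.4223],
       [-0.2837,  0.438 , -0.853 ,  0.2246],
       [ 0.4483, -0.7258, -0.5218,  0.7721],
       [ 0.    ,  0.    ,  0.    ,  1.    ]])}
top {'fx': 455.3381123283858, 'fy': 455.3381123283858, 'cx': 284.96624820400086, 'cy': 207.73644282361843, 'extrinsics': array([[-0.0206, -0.9997,  0.0119, -0.0113],
       [-0.9971,  0.0197, -0.0735,  0.5392],
       [ 0.0733, -0.0133, -0.9972,  1.1293],
       [ 0.    ,  0.    ,  0.    ,  1.    ]])}
{'fx': 325.19226210127806, 'fy': 325.19226210127806, 'cx': 283.3375640565484, 'cy': 209.39951646977252, 'T_tool_cam': array([[ 0.001 , -0.9613, -0.2756,  0.0776],
       [ 1.    ,  0.0007,  0.0011,  0.    ],
       [-0.0009, -0.2756,  0.9613, -0.1407],
       [ 0.    ,  0.    ,  0.    ,  1.    ]])}
{'time_s': 0.1, 'joints': array([-1.4036,  0.3512,  1.6523, -0.    ,  1.1391, -0.0846]), 'dq': array([-0.001 , -0.0024, -0.0024, -0.0012, -0.0007,  0.0008]), 'joint_efforts': array([  0.0016, -49.8029, -28.5704,   0.0701,   0.0239,  -0.    ]), 'ee_pos': array([ 0.137 , -0.5324,  0.2432]), 'tcp_rot': array([-3.1157, -0.3944,  0.0001]), 'force': array([ 0.4361,  0.1893, -0.1241]), 'torque': array([ 0.0055, -0.0341,  0.0073]), 'grip_force': 0.0, 'width': 0.9995691399827933}
```

View pics/top0.png

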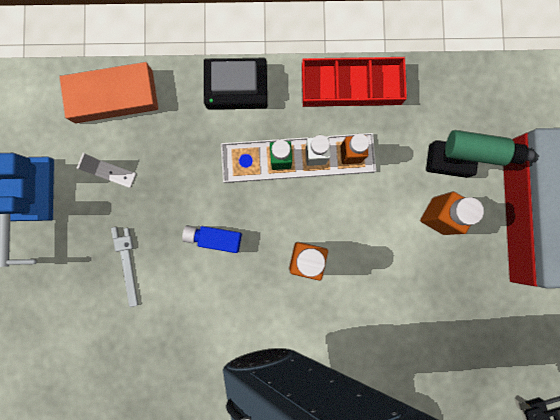

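View pics/side0.png

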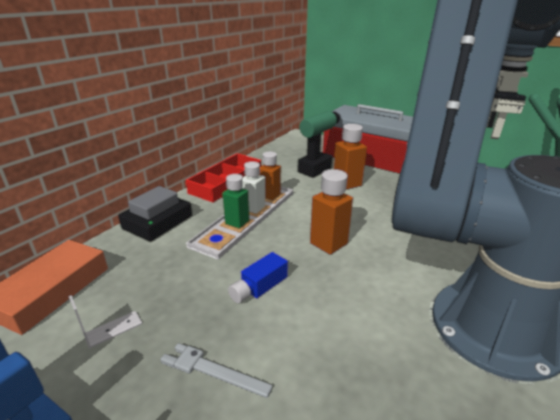

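The top view shows the blue jar lying at about (218,238) with its lid at (190,234). The dot is at (246,160), and a large amber decoy stands at (310,262). The side view agrees.

```bash
cat > h.py <<'E'
from station import arm
import cv2,numpy as np
from scipy.spatial.transform import Rotation as R
np.set_printoptions(precision=4,suppress=True)
def cast(name,uv,z,st=None):
    """pixels -> world points on plane z"""
    c=arm.get_calibration(name); uv=np.atleast_2d(uv).astype(float)
    p=(uv-[c['cx'],c['cy']])/[c['fx'],c['fy']]
    if name=='wrist':
        r=np.linalg.norm(p,axis=1,keepdims=True)+1e-12
        d=np.c_[p/r*np.sin(r),np.cos(r)]
        T=np.eye(4);T[:3,:3]=R.from_rotvec(st['tcp_rot']).as_matrix();T[:3,3]=st['ee_pos'];T=T@c['T_tool_cam']
    else: d=np.c_[p,np.ones(len(p))];T=np.linalg.inv(c['extrinsics'])
    d=d@T[:3,:3].T;o=T[:3,3]
    return o+d*((z-o[2])/d[:,2])[:,None]
def blobs(im,lo,hi,amin=60):
    m=cv2.inRange(cv2.cvtColor(im,cv2.COLOR_RGB2HSV),lo,hi)
    n,l,s,c=cv2.connectedComponentsWithStats(m)
    return [(c[i],s[i],(l==i).astype(np.uint8)) for i in range(1,n) if s[i][4]>amin]
E
python3 - <<'E'
from h import *
im=arm.get_image("top")
for c,s,m in blobs(im,(112,190,90),(128,255,255)):
    print(c,s)
    r=cv2.minAreaRect(cv2.findNonZero(m));b=cv2.boxPoints(r)
    if s[4]<500: print("dot",cast("top",c,.009))
    else: print("jar",r);print(cast("top",b,.05));print(cast("top",r[0],.04))
hs=cv2.cvtColor(im,cv2.COLOR_RGB2HSV)
print("lid",cast("top",[190,234],.04), "green lid",cast("top",[281,148],.149),"decoy",cast("top",[311,262],.17))
for uv in [(223,143),(375,134),(377,170),(224,182)]: print(cast("top",uv,.016))
E
```

```text
[245.3984 160.3333] [239 155  13  12 123]
dot [[0.6635 0.0766 0.009 ]]
[217.4308 238.9705] [194 227  47  26 882]
jar ((216.51559448242188, 238.78529357910156), (44.9770622253418, 20.475271224975586), 9.865806579589844)
[[0.45   0.2051 0.05  ]
 [0.499  0.1963 0.05  ]
 [0.478  0.0883 0.05  ]
 [0.429  0.0975 0.05  ]]
[[0.464  0.1482 0.04  ]]
lid [[0.4771 0.2133 0.04  ]] green lid [[ 0.6649 -0.0143  0.149 ]] decoy [[ 0.4083 -0.0744  0.17  ]]
[[0.7081 0.1326 0.016 ]]
[[ 0.7245 -0.2575  0.016 ]]
[[ 0.6311 -0.2593  0.016 ]]
[[0.6077 0.1312 0.016 ]]
```

Emit:
{"method": "play_rows", "body": {
  "offset": [
    [0.02,0.043,0.02],
    [0.02,0.043,0.02],
    [0.02,0.043,0.02],
    [0.02,0.043,0.02],
    [0.02,0.043,0],
    [0.02,0.043,0],
    [0.02,0.043,0],
    [0.02,0.043,0]
  ],
  "rot": [
    [0,0,4],
    [0,0,4],
    [0,0,4],
    [0,0,4],
    [0,0,4],
    [0,0,4],
    [0,0,4],
    [0,0,4]
  ],
  "hand": [0.093,0.093,0.093,0.093,0.093,0.093,0.093,0.093]
}}

```text
time_s: 1.15
ee_pos: [0.2973, -0.1872, 0.3236]
tcp_rot: [2.886, 1.241, 0.0]
force: [1.1, 0.0, 0.1]
width: 0.997
grip_force: 0.0
```

Emit:
{"method": "play_rows", "body": {
  "offset": [
    [0.02,0.043,0],
    [0.02,0.043,0],
    [0.02,0.043,0],
    [0.02,0.043,0],
    [0.02,0.043,0],
    [0.02,0.043,0],
    [0.02,0.043,0],
    [0.02,0.043,0]
  ],
  "rot": [
    [0,0,4],
    [0,0,4],
    [0,0,4],
    [0,0,4],
    [0,0,4],
    [0,0,4],
    [0,0,4],
    [0,0,4]
  ],
  "hand": [0.093,0.093,0.093,0.093,0.093,0.093,0.093,0.093]
}}

```text
time_s: 2.15
ee_pos: [0.4574, 0.157, 0.3235]
tcp_rot: [2.432, 1.989, -0.0]
force: [0.1, -0.2, 1.3]
width: 1.001
grip_force: 0.0
```

```bash
python3 - <<'E'
from h import *
st=arm.get_state();im=arm.get_image("wrist");cv2.imwrite("pics/w1.png",im[:,:,::-1])
Rm=R.from_rotvec(st['tcp_rot']).as_matrix();print(st['time_s'],st['ee_pos'],st['joints']);print(Rm)
for c,s,m in blobs(im,(112,190,90),(128,255,255),300):
    print(c,s)
    r=cv2.minAreaRect(cv2.findNonZero(m));print(r);b=cv2.boxPoints(r);print(cast("wrist",b,.05,st));print(cast("wrist",c,.009,st))
E
```

```text
2.15 [0.4574 0.157  0.3235] [ 0.2343  0.1516  1.7097 -0.0001  1.2806  0.4338]
[[ 0.1981  0.9802 -0.0002]
 [ 0.9802 -0.1981 -0.0001]
 [-0.0002 -0.0001 -1.    ]]
[289.6073 181.9457] [ 271  140   38   82 2949]
((289.5, 180.5), (81.0, 37.0), 90.0)
[[0.4528 0.2084 0.05  ]
 [0.4989 0.1992 0.05  ]
 [0.4794 0.0932 0.05  ]
 [0.4307 0.103  0.05  ]]
[[0.4646 0.1422 0.009 ]]
```

View pics/w1.png

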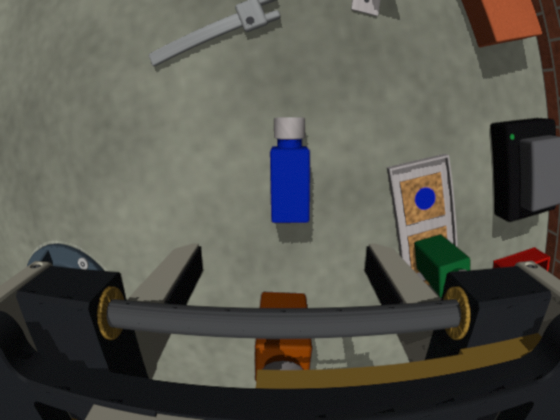

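The wrist view shows the jar body upright in the image at columns 271–309 and rows 140–221, with the lid at the top. The dot is at (425,198). The jar is aligned with the tool, and the top view agrees to within 5 mm.

Emit:
{"method": "play_rows", "body": {
  "offset": [
    [0.005,0.017,-0.042],
    [0.005,0.017,-0.042],
    [0.005,0.017,-0.042],
    [0.005,0.017,-0.042],
    [0.006,0.016,-0.042],
    [0,0,0]
  ],
  "rot": [
    [-7.84,1.58,0],
    [-7.84,1.58,0],
    [-7.84,1.58,0],
    [-7.84,1.58,0],
    [-7.84,1.58,0],
    [0,0,0]
  ],
  "hand": [0.093,0.093,0.093,0.093,0.093,0.093]
}}

```text
time_s: 2.95
ee_pos: [0.4808, 0.2395, 0.1075]
tcp_rot: [2.01, 1.648, -0.747]
force: [-0.7, 0.2, 0.2]
width: 1.004
grip_force: 0.0
```

```bash
python3 - <<'E'
from h import *
st=arm.get_state();im=arm.get_image("side");cv2.imwrite("pics/s1.png",im[:,:,::-1])
Rm=R.from_rotvec(st['tcp_rot']).as_matrix();print(st['time_s'],st['ee_pos'],st['joints']);print(Rm)
E
```

```text
2.95 [0.4808 0.2395 0.1075] [ 0.5895  0.7668  1.4937 -0.4756  1.4441  0.986 ]
[[ 0.1466  0.9802 -0.133 ]
 [ 0.7464 -0.1978 -0.6354]
 [-0.6491 -0.0061 -0.7607]]
```

View pics/s1.png

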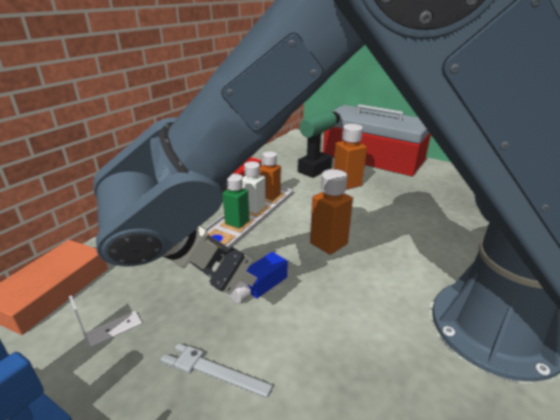

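The side view shows the hand leaning over the lid end at about (235,275) with the fingers straddling the jar. It is clear of the wrench and the bracket.

Emit:
{"method": "play_rows", "body": {
  "offset": [
    [-0.003,-0.02,-0.024],
    [-0.003,-0.02,-0.024],
    [-0.002,-0.012,-0.015],
    [-0.002,-0.009,-0.011],
    [0,0,0],
    [0,0,0]
  ],
  "rot": [
    [0,0,0],
    [0,0,0],
    [0,0,0],
    [0,0,0],
    [0,0,0],
    [0,0,0]
  ],
  "hand": [0.093,0.093,0.093,0.093,0.093,0.065]
}}

```text
time_s: 3.75
ee_pos: [0.4737, 0.1788, 0.0408]
tcp_rot: [2.018, 1.645, -0.729]
force: [0.2, 0.0, 0.6]
width: 0.939
grip_force: 0.0
```

Emit:
{"method": "play_rows", "body": {
  "offset": [
    [0,0,0],
    [0,0,0],
    [0,0,0],
    [0,0,0],
    [0,0,0],
    [0,0,0]
  ],
  "rot": [
    [0,0,0],
    [0,0,0],
    [0,0,0],
    [0,0,0],
    [0,0,0],
    [0,0,0]
  ],
  "hand": [0.04,0.04,0.04,0.04,0.04,0.04]
}}

```text
time_s: 4.5
ee_pos: [0.4729, 0.1784, 0.0396]
tcp_rot: [2.017, 1.646, -0.732]
force: [-2.5, 2.2, 2.0]
width: 0.555
grip_force: 30.0
```

Emit:
{"method": "play_rows", "body": {
  "offset": [
    [0,0,0.02],
    [0,0,0.03],
    [0,0.003,0.03],
    [0,0.003,0.03],
    [0,0.004,0.02],
    [0,0.004,0],
    [0,0.004,0],
    [0,0.004,0]
  ],
  "rot": [
    [0,0,0],
    [0,0,-5],
    [0,0,-8],
    [0,0,-8],
    [0,0,-9],
    [0,0,-9],
    [0,0,-8],
    [0,0,-8]
  ],
  "hand": [0.04,0.04,0.04,0.04,0.04,0.04,0.04,0.04]
}}

```text
time_s: 5.5
ee_pos: [0.4734, 0.2004, 0.1707]
tcp_rot: [2.771, 0.569, -1.005]
force: [-0.7, -0.7, -2.6]
width: 0.56
grip_force: 30.0
```

```bash
python3 - <<'E'
from h import *
st=arm.get_state()
Rm=R.from_rotvec(st['tcp_rot']).as_matrix();print(st['time_s'],st['ee_pos'],st['joints'],st['grip_force'],st['force']);print(Rm)
E
```

```text
5.5 [0.4734 0.2004 0.1707] [ 0.3334  0.7185  1.3956 -0.0484  1.7225  1.5094] 29.958212971687317 [-0.698  -0.7392 -2.5982]
[[ 0.7054  0.3945 -0.5889]
 [ 0.3014 -0.9189 -0.2545]
 [-0.6416  0.0021 -0.7671]]
```

Emit:
{"method": "play_rows", "body": {
  "offset": [
    [0.004,0,0],
    [0.004,0,0],
    [0.004,0,0],
    [0.004,0,0],
    [0.004,0,0],
    [0.004,0,0],
    [0.003,0,0],
    [0.003,0,0]
  ],
  "rot": [
    [3.55,-8.27,0],
    [3.55,-8.27,0],
    [3.55,-8.27,0],
    [3.55,-8.27,0],
    [3.55,-8.27,0],
    [3.55,-8.27,0],
    [3.55,-8.27,0],
    [3.55,-8.27,0]
  ],
  "hand": [0.04,0.04,0.04,0.04,0.04,0.04,0.04,0.04]
}}

```text
time_s: 6.5
ee_pos: [0.503, 0.1999, 0.1712]
tcp_rot: [-2.859, -0.59, -0.832]
force: [0.2, 1.7, -3.4]
width: 0.556
grip_force: 30.0
```

Emit:
{"method": "play_rows", "body": {
  "offset": [
    [0,0,0],
    [0,0,0],
    [0,0,0]
  ],
  "rot": [
    [3.55,-8.27,0],
    [3.55,-8.27,0],
    [0,0,0]
  ],
  "hand": [0.04,0.04,0.04]
}}

```text
time_s: 6.88
ee_pos: [0.4975, 0.2166, 0.1702]
tcp_rot: [-2.763, -0.608, -0.871]
force: [0.6, -0.4, -2.9]
width: 0.552
grip_force: 30.0
```

```bash
python3 - <<'E'
from h import *
st=arm.get_state()
Rm=R.from_rotvec(st['tcp_rot']).as_matrix();print(st['time_s'],st['ee_pos'],st['joints'],st['grip_force'],st['force']);print(Rm)
cv2.imwrite("pics/s2.png",np.vstack([arm.get_image("side")[100:400],arm.get_image("wrist")[60:360]])[:,:,::-1])
E
```

```text
6.875 [0.4975 0.2166 0.1702] [0.2539 0.2725 2.1367 0.8846 0.1967 0.5641] 29.956267476081848 [ 0.5793 -0.3767 -2.9452]
[[ 0.7447  0.4333  0.5076]
 [ 0.3274 -0.9     0.2879]
 [ 0.5816 -0.0482 -0.812 ]]
```

View pics/s2.png

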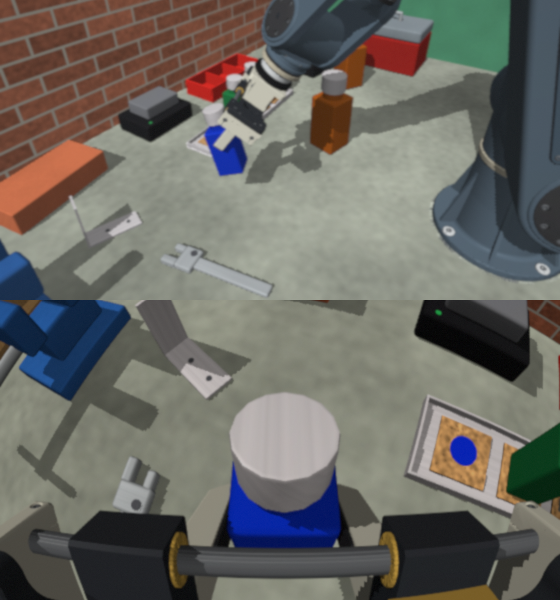

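The composite picture shows the jar held in the jaws, still tilted about 15° with the lid towards the camera. The wrist is close to its singularity, so I'll add yaw to go around it.

Emit:
{"method": "play_rows", "body": {
  "offset": [
    [0,0.003,0],
    [0,0.003,0],
    [0,0.003,0],
    [0,0.003,0],
    [0,0.003,0],
    [0,0.003,0]
  ],
  "rot": [
    [0,0,5],
    [0,0,5],
    [0,0,6],
    [0,0,6],
    [0,0,6],
    [0,0,6]
  ],
  "hand": [0.04,0.04,0.04,0.04,0.04,0.04]
}}

```text
time_s: 7.72
ee_pos: [0.4977, 0.234, 0.1696]
tcp_rot: [-2.354, -1.331, -0.715]
force: [1.1, -0.7, -2.2]
width: 0.558
grip_force: 30.0
```

```bash
cat >> h.py <<'E'
R0=R.from_rotvec([2.017,1.646,-.732]).as_matrix()
L=R0.T@np.array([.198,.98,0]); BOT=R0.T@(np.array([.455,.098,.026])-np.array([.4729,.1784,.0396]))
def show():
    st=arm.get_state();Rm=R.from_rotvec(st['tcp_rot']).as_matrix()
    print(st['time_s'],st['ee_pos'],st['joints'],st['grip_force'],st['force']);print(Rm)
    a=Rm@L;v=np.cross(a,[0,0,1]);v=v/np.linalg.norm(v)*np.degrees(np.arccos(a[2]))
    print("jar axis",a,"upright rotvec deg",v,"jar bottom",st['ee_pos']+Rm@BOT)
    print("bottom rel TCP after upright",R.from_rotvec(np.radians(v)).as_matrix()@Rm@BOT)
    return st,Rm
E
python3 -c "
from h import *
show()"
```

```text
7.725 [0.4977 0.234  0.1696] [ 0.128   0.347   2.0215  0.9598  0.6313 -0.0888] 29.957654178142548 [ 1.0947 -0.6601 -2.1837]
[[ 0.4333  0.8638  0.2571]
 [ 0.691  -0.5016  0.5205]
 [ 0.5785 -0.0479 -0.8142]]
jar axis [0.1652 0.196  0.9664] upright rotvec deg [11.3917 -9.6026  0.    ] jar bottom [0.4891 0.2302 0.0866]
bottom rel TCP after upright [ 0.0054  0.0127 -0.0823]
```

Emit:
{"method": "play_rows", "body": {
  "offset": [
    [0,0,0],
    [0,0,0],
    [0,0,0],
    [0,0,-0.02],
    [0,0,-0.02],
    [0,0,-0.015],
    [0,0,-0.01],
    [0,0,0]
  ],
  "rot": [
    [3.8,-3.2,0],
    [3.8,-3.2,0],
    [3.8,-3.2,0],
    [0,0,0],
    [0,0,0],
    [0,0,0],
    [0,0,0],
    [0,0,0]
  ],
  "hand": [0.04,0.04,0.04,0.04,0.04,0.04,0.04,0.04]
}}

```text
time_s: 8.72
ee_pos: [0.4974, 0.2347, 0.104]
tcp_rot: [-2.176, -1.256, -1.014]
force: [0.3, -0.2, -1.1]
width: 0.557
grip_force: 30.0
```

```bash
python3 - <<'E'
from h import *
show()
im=arm.get_image("side");cv2.imwrite("pics/s3.png",cv2.resize(im[150:350,120:400],None,fx=2.8,fy=2.8,interpolation=cv2.INTER_CUBIC)[:,:,::-1])
E
```

```text
8.725 [0.4974 0.2347 0.104 ] [ 0.0487  0.5373  2.1515  1.708   0.7133 -0.9642] 29.956538379192352 [ 0.3397 -0.1554 -1.0913]
[[ 0.3225  0.8673  0.3793]
 [ 0.5538 -0.4978  0.6674]
 [ 0.7676 -0.0052 -0.6408]]
jar axis [ 0.0018 -0.0035  0.9998] upright rotvec deg [-1.0329 -0.534   0.    ] jar bottom [0.5026 0.2476 0.0217]
bottom rel TCP after upright [ 0.006   0.0114 -0.0825]
```

View pics/s3.png

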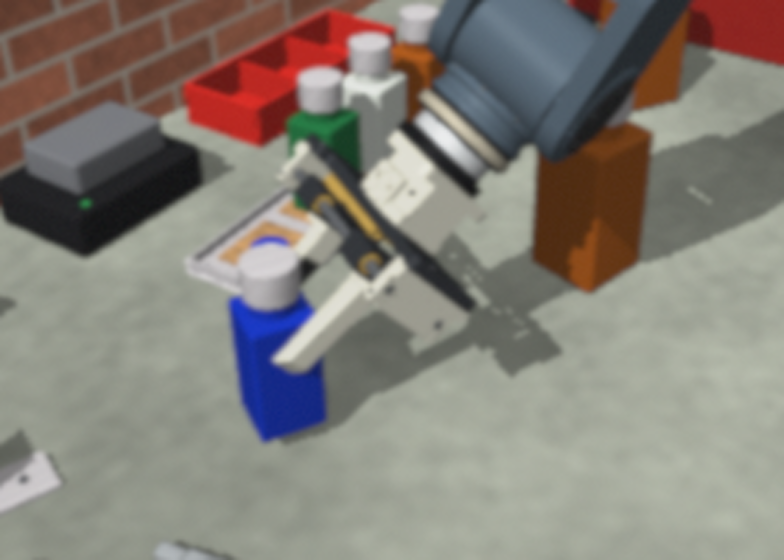

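Emit:
{"method": "play_rows", "body": {
  "offset": [
    [0,0,-0.007],
    [0,0,-0.006],
    [0,0,-0.003],
    [0,0,0]
  ],
  "rot": [
    [0,0,0],
    [0,0,0],
    [0,0,0],
    [0,0,0]
  ],
  "hand": [0.04,0.04,0.04,0.04]
}}

```text
time_s: 9.28
ee_pos: [0.4978, 0.2347, 0.0884]
tcp_rot: [-2.176, -1.256, -1.018]
force: [-0.5, -0.3, -2.0]
width: 0.556
grip_force: 30.0
```

Emit:
{"method": "play_rows", "body": {
  "offset": [
    [0,0,-0.002],
    [0,0,-0.002],
    [0,0,0]
  ],
  "rot": [
    [0,0,0],
    [0,0,0],
    [0,0,0]
  ],
  "hand": [0.04,0.04,0.04]
}}

```text
time_s: 9.65
ee_pos: [0.4979, 0.2352, 0.0857]
tcp_rot: [-2.173, -1.255, -1.022]
force: [-4.5, 0.4, 9.0]
width: 0.558
grip_force: 30.0
```

Emit:
{"method": "play_rows", "body": {
  "offset": [
    [0,0,0],
    [0,0,0],
    [0,0,0],
    [0,0,0]
  ],
  "rot": [
    [0,0,0],
    [0,0,0],
    [0,0,0],
    [0,0,0]
  ],
  "hand": [0.056,0.065,0.08,0.093]
}}

```text
time_s: 10.15
ee_pos: [0.4979, 0.2347, 0.0846]
tcp_rot: [-2.176, -1.256, -1.019]
force: [0.6, -0.5, 0.1]
width: 0.867
grip_force: 0.0
```

```bash
python3 - <<'E'
from h import *
show()
c=[b for b in blobs(arm.get_image("side"),(112,190,90),(128,255,255)) ]
for b in c: print(b[0],b[1],cv2.minAreaRect(cv2.findNonZero(b[2])))
E
```

```text
10.15 [0.4979 0.2347 0.0846] [ 0.0487  0.5863  2.1518  1.7693  0.7221 -1.0432] 0.0 [ 0.6121 -0.5006  0.0881]
[[ 0.3208  0.8665  0.3825]
 [ 0.5526 -0.4992  0.6674]
 [ 0.7692 -0.0027 -0.639 ]]
jar axis [-0.0015 -0.0044  0.9998] upright rotvec deg [-1.1054  0.3867  0.    ] jar bottom [0.5034 0.2476 0.0023]
bottom rel TCP after upright [ 0.0049  0.0114 -0.0826]
[218.0045 287.9158] [204 265  31  48 891] ((220.08465576171875, 287.17694091796875), (48.001441955566406, 27.659744262695312), 82.87498474121094)
```

Emit:
{"method": "play_rows", "body": {
  "offset": [
    [-0.0115,-0.02,0.019],
    [-0.0115,-0.02,0.019],
    [-0.0115,-0.02,0.019],
    [-0.0115,-0.02,0.019],
    [0,0,0.03],
    [0,0,0.04],
    [0,0,0.04],
    [0,0,0.04]
  ],
  "rot": [
    [0,0,0],
    [0,0,0],
    [0,0,0],
    [0,0,0],
    [-6,3.5,0],
    [-7.3,4.2,0],
    [-7.3,4.2,0],
    [-7.3,4.2,0]
  ],
  "hand": [0.093,0.093,0.093,0.093,0.093,0.093,0.093,0.093]
}}

```text
time_s: 11.2
ee_pos: [0.4492, 0.1598, 0.2739]
tcp_rot: [-2.449, -1.435, -0.538]
force: [-0.1, -0.7, -0.7]
width: 1.002
grip_force: 0.0
```

Emit:
{"method": "play_rows", "body": {
  "offset": [
    [0.01,0.015,0],
    [0.01,0.015,0],
    [0.01,0.015,0],
    [0.01,0.015,0],
    [0,0.015,0],
    [0,0,0]
  ],
  "rot": [
    [-7.3,4.2,0],
    [-7.3,4.2,0],
    [0,0,8],
    [0,0,8],
    [0,0,8],
    [0,0,6]
  ],
  "hand": [0.093,0.093,0.093,0.093,0.093,0.093]
}}

```text
time_s: 11.95
ee_pos: [0.4894, 0.2361, 0.2726]
tcp_rot: [-2.105, -2.135, -0.132]
force: [0.7, -0.3, 0.7]
width: 0.998
grip_force: 0.0
```

```bash
python3 - <<'E'
from h import *
st,Rm=show()
v=np.cross(Rm[:,2],[0,0,-1]);print("to down",v/np.linalg.norm(v)*np.degrees(np.arccos(-Rm[2,2])))
im=arm.get_image("wrist");cv2.imwrite("pics/w2.png",im[:,:,::-1])
E
```

```text
11.95 [0.4894 0.2361 0.2726] [0.2868 0.2994 1.6575 0.1785 1.1814 0.2052] 0.0 [ 0.731  -0.2812  0.7001]
[[-0.0109  0.9992 -0.038 ]
 [ 0.987   0.0169  0.16  ]
 [ 0.1606 -0.0358 -0.9864]]
jar axis [0.0142 0.6533 0.7567] upright rotvec deg [40.8161 -0.8863  0.    ] jar bottom [0.4861 0.1925 0.2015]
bottom rel TCP after upright [-0.0021  0.0136 -0.0823]
to down [-9.2112 -2.1885 -0.    ]
```

View pics/w2.png

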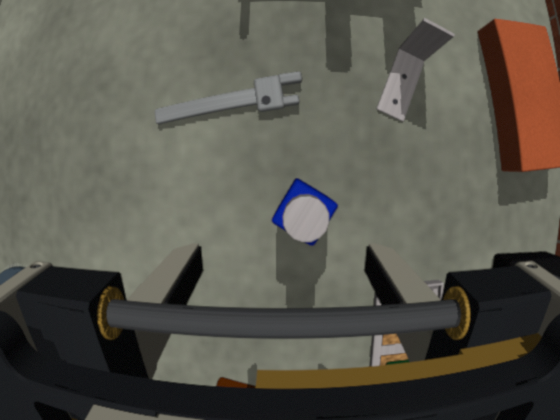

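The wrist view shows the jar standing, with its lid at about (306,218) and its body turned about 30°. The wrench and bracket have not moved.

```bash
python3 - <<'E'
from h import *
st=arm.get_state()
print("lid",cast("wrist",[306,218],.14,st))
im=cv2.imread("pics/w1.png")[:,:,::-1].copy()
s1=dict(ee_pos=np.array([.4574,.157,.3235]),tcp_rot=np.array([2.432,1.989,0]))
for c,s,m in blobs(im,(110,170,70),(130,255,255),60): print(c,s[4],cast("wrist",c,.009,s1))
E
```

```text
lid [[0.5056 0.2478 0.14  ]]
[289.6678 181.9007] 3010 [[0.4646 0.1421 0.009 ]]
[424.6774 198.0581] 310 [[0.6645 0.0788 0.009 ]]
```

Emit:
{"method": "play_rows", "body": {
  "offset": [
    [0.005,0.006,0],
    [0.005,0.006,0],
    [0,0,0]
  ],
  "rot": [
    [-4.6,-1.1,0],
    [-4.6,-1.1,0],
    [0,0,0]
  ],
  "hand": [0.093,0.093,0.093]
}}

```text
time_s: 12.38
ee_pos: [0.4993, 0.2481, 0.2728]
tcp_rot: [2.21, 2.232, 0.002]
force: [0.6, -0.7, 0.0]
width: 1.0
grip_force: 0.0
```

```bash
python3 - <<'E'
from h import *
st,Rm=show()
v=np.cross(Rm[:,2],[0,0,-1]);print("to down",v/np.linalg.norm(v)*np.degrees(np.arccos(-Rm[2,2])))
im=arm.get_image("wrist")
for c,s,m in blobs(im,(0,0,150),(179,60,255),300):
    if s[4]<6000: print(c,s,cast("wrist",c,.14,st))
for c,s,m in blobs(im,(110,170,70),(130,255,255),60): print("blue",c,s)
E
```

```text
12.375 [0.4993 0.2481 0.2728] [0.3776 0.3355 1.5984 0.0002 1.2061 0.3679] 0.0 [ 0.5831 -0.6554  0.0452]
[[-0.0097  1.      0.0015]
 [ 1.      0.0097  0.0007]
 [ 0.0007  0.0015 -1.    ]]
jar axis [-0.0102  0.7656  0.6429] upright rotvec deg [49.9848  0.6662 -0.    ] jar bottom [0.4985 0.1938 0.2094]
bottom rel TCP after upright [-0.0018  0.0136 -0.0824]
to down [-0.0422  0.0837  0.    ]
[379.9624  69.2905] [366  45  26  49 692] [[0.5814 0.3711 0.14  ]]
[288.6407 207.7453] [ 267  187   44   43 1500] [[0.5053 0.248  0.14  ]]
blue [288.8224 179.4108] [ 256  155   65   56 1205]
```

Emit:
{"method": "play_rows", "body": {
  "offset": [
    [0.003,0,-0.04],
    [0.003,0,-0.04],
    [0,0,-0.03],
    [0,0,-0.02],
    [0,0,-0.009],
    [0,0,0],
    [0,0,0]
  ],
  "rot": [
    [0,0,0],
    [0,0,0],
    [0,0,0],
    [0,0,0],
    [0,0,0],
    [0,0,0],
    [0,0,0]
  ],
  "hand": [0.093,0.093,0.093,0.093,0.093,0.093,0.07]
}}

```text
time_s: 13.3
ee_pos: [0.506, 0.2474, 0.1349]
tcp_rot: [2.211, 2.23, 0.005]
force: [-1.1, -1.0, 0.4]
width: 0.933
grip_force: 0.0
```

Emit:
{"method": "play_rows", "body": {
  "offset": [
    [0,0,0],
    [0,0,0],
    [0,0,0],
    [0,0,0],
    [0,0,0],
    [0,0,0],
    [0,0,0]
  ],
  "rot": [
    [0,0,0],
    [0,0,0],
    [0,0,0],
    [0,0,0],
    [0,0,0],
    [0,0,0],
    [0,0,0]
  ],
  "hand": [0.06,0.05,0.03,0.03,0.03,0.03,0.03]
}}

```text
time_s: 14.18
ee_pos: [0.5056, 0.2473, 0.134]
tcp_rot: [2.21, 2.231, 0.002]
force: [-0.0, 0.2, 0.3]
width: 0.447
grip_force: 30.0
```

Emit:
{"method": "play_rows", "body": {
  "offset": [
    [0,0,0.015],
    [0,0,0.025],
    [0,0,0.02],
    [0.015,-0.015,0],
    [0.026,-0.028,0],
    [0.026,-0.028,0],
    [0.026,-0.028,0],
    [0.026,-0.028,0]
  ],
  "rot": [
    [0,0,0],
    [0,0,0],
    [0,0,0],
    [0,0,0],
    [0,0,0],
    [0,0,0],
    [0,0,0],
    [0,0,0]
  ],
  "hand": [0.03,0.03,0.03,0.03,0.03,0.03,0.03,0.03]
}}

```text
time_s: 15.18
ee_pos: [0.6256, 0.1182, 0.1933]
tcp_rot: [2.211, 2.231, 0.001]
force: [0.7, 1.1, -2.4]
width: 0.453
grip_force: 30.0
```

Emit:
{"method": "play_rows", "body": {
  "offset": [
    [0.022,-0.024,0],
    [0.012,-0.013,0],
    [0.006,-0.006,0],
    [0,0,0],
    [0,0,0]
  ],
  "rot": [
    [0,0,0],
    [0,0,0],
    [0,0,0],
    [0,0,0],
    [0,0,0]
  ],
  "hand": [0.03,0.03,0.03,0.03,0.03]
}}

```text
time_s: 15.8
ee_pos: [0.6641, 0.0781, 0.194]
tcp_rot: [2.21, 2.232, 0.002]
force: [0.6, 0.6, -2.2]
width: 0.443
grip_force: 30.0
```

```bash
python3 - <<'E'
from h import *
st,Rm=show()
v=np.cross(Rm[:,2],[0,0,-1]);print("to down",v/np.linalg.norm(v)*np.degrees(np.arccos(-Rm[2,2])))
a=arm.get_image("side")[130:290,150:350];b=arm.get_image("top")[100:220,180:420]
z=lambda i:cv2.resize(i,(560,int(560*i.shape[0]/i.shape[1])))
o=np.vstack([z(a),z(b)]);o=cv2.resize(o,None,fx=.8,fy=.8);print(o.shape);cv2.imwrite("pics/s4.png",o[:,:,::-1])
E
```

```text
15.8 [0.6641 0.0781 0.194 ] [0.0473 0.6138 1.3635 0.0005 1.1628 0.0369] 29.999316930770874 [ 0.6435  0.5888 -2.1915]
[[-0.0102  0.9999  0.0015]
 [ 0.9999  0.0102  0.0005]
 [ 0.0005  0.0015 -1.    ]]
jar axis [-0.0106  0.7657  0.6428] upright rotvec deg [49.9968  0.6913 -0.    ] jar bottom [0.6633 0.0238 0.1306]
bottom rel TCP after upright [-0.0018  0.0136 -0.0824]
to down [-0.0298  0.0836  0.    ]
(582, 448, 3)
```

View pics/s4.png

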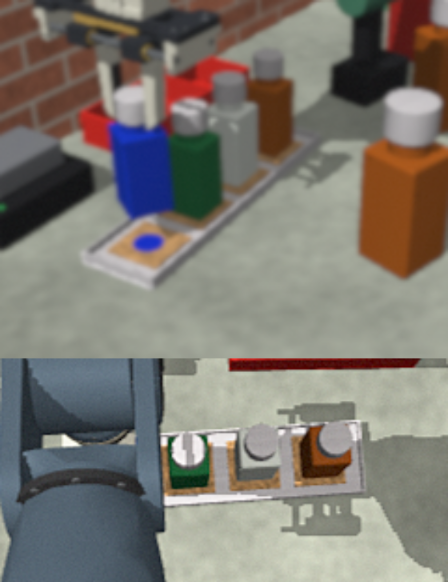

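The picture shows the jar held upright by its lid above the dot, clear of the green jar, and the other things are unmoved.

Emit:
{"method": "play_rows", "body": {
  "offset": [
    [0,0,-0.015],
    [0,0,-0.015],
    [0,0,-0.01],
    [0,0,-0.005],
    [0,0,0]
  ],
  "rot": [
    [0,0,0],
    [0,0,0],
    [0,0,0],
    [0,0,0],
    [0,0,0]
  ],
  "hand": [0.03,0.03,0.03,0.03,0.03]
}}

```text
time_s: 16.52
ee_pos: [0.6646, 0.0773, 0.1487]
tcp_rot: [2.211, 2.231, 0.002]
force: [-0.4, -0.2, -2.0]
width: 0.448
grip_force: 30.0
```

Emit:
{"method": "play_rows", "body": {
  "offset": [
    [0,0,-0.002],
    [0,0,-0.002],
    [0,0,-0.001],
    [0,0,0]
  ],
  "rot": [
    [0,0,0],
    [0,0,0],
    [0,0,0],
    [0,0,0]
  ],
  "hand": [0.03,0.03,0.03,0.03]
}}

```text
time_s: 17.02
ee_pos: [0.6646, 0.0773, 0.144]
tcp_rot: [2.21, 2.231, 0.002]
force: [-0.3, -0.2, -1.9]
width: 0.448
grip_force: 30.0
```

Emit:
{"method": "play_rows", "body": {
  "offset": [
    [0,0,-0.001],
    [0,0,-0.001],
    [0,0,0]
  ],
  "rot": [
    [0,0,0],
    [0,0,0],
    [0,0,0]
  ],
  "hand": [0.03,0.03,0.03]
}}

```text
time_s: 17.4
ee_pos: [0.6648, 0.0773, 0.143]
tcp_rot: [2.21, 2.231, 0.003]
force: [-1.4, -1.2, 5.1]
width: 0.443
grip_force: 30.0
```

Emit:
{"method": "play_rows", "body": {
  "offset": [
    [0,0,0],
    [0,0,0],
    [0,0,0],
    [0,0,0],
    [0,0,0.02],
    [0,0,0.04],
    [0,0,0.05],
    [0,0,0.05]
  ],
  "rot": [
    [0,0,0],
    [0,0,0],
    [0,0,0],
    [0,0,0],
    [0,0,0],
    [0,0,0],
    [0,0,0],
    [0,0,0]
  ],
  "hand": [0.05,0.065,0.08,0.085,0.085,0.085,0.085,0.085]
}}

```text
time_s: 18.4
ee_pos: [0.6644, 0.0773, 0.3053]
tcp_rot: [2.21, 2.23, 0.004]
force: [-0.1, -1.0, -0.1]
width: 0.916
grip_force: 0.0
```

Emit:
{"method": "play_rows", "body": {
  "offset": [
    [-0.03,0.02,0],
    [-0.04,0.03,0],
    [-0.04,0.03,0],
    [-0.04,0.03,0],
    [0,0,0]
  ],
  "rot": [
    [0,0,0],
    [0,0,0],
    [0,0,0],
    [0,0,0],
    [0,0,0]
  ],
  "hand": [0.085,0.085,0.085,0.085,0.085]
}}

```text
time_s: 19.02
ee_pos: [0.5129, 0.189, 0.304]
tcp_rot: [2.207, 2.234, 0.005]
force: [0.1, 0.1, -0.4]
width: 0.911
grip_force: 0.0
```

```bash
python3 - <<'E'
from h import *
st=arm.get_state();print(st['time_s'],st['ee_pos'],st['width'],st['force'])
w=arm.get_image("wrist")
a=arm.get_image("side")[130:290,150:350]
z=lambda i,k:cv2.resize(i,(k,int(k*i.shape[0]/i.shape[1])))
o=np.vstack([z(a,400),z(w,400)[:280]]);cv2.imwrite("pics/s5.png",o[:,:,::-1])
E
```

```text
19.025 [0.5129 0.189  0.304 ] 0.9111437311551519 [ 0.0929  0.0933 -0.3676]
```

View pics/s5.png

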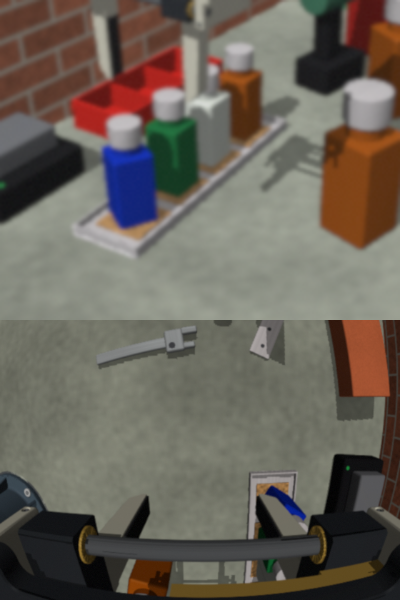

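The jar stands upright on the dot's pad at about (132,190) in the side crop. It covers the dot, the hand is clear, and the neighbouring jars have not moved.

```bash
python3 -c "
from station import arm
print(arm.finish_job())"
```

```text
the job is handed in; nothing more can be done
None
```

I stood the blue jar up on the open bench and let go of it, then took it by the lid and set it upright on the blue-dot pad. The last camera check showed the other jars unmoved, with no contact with the drill, bracket or wrench along the way. I handed the job in at about 19 s and got no verdict back.

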